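# Close the caliper gauge on a sample tube

### The arm

A 6-joint arm with a two-finger parallel gripper is mounted at the origin on a cart in front of the work surface, level with it; the furniture and walls round the work are solid. World frame = base frame: x ahead of the robot, y to its left, z up, the work surface at z = 0. Lengths are in mm, angles in rad, forces in N, time in s.
With the tool pointing down it reaches from about 350 to 725 mm from the base axis. Payload 6 kg.
Tool frame: the origin (TCP) lies on the mounting face of the last link; the fingertips stand 173 mm ahead of it and the grasp point (between the pads) lies 155 mm ahead of it; z points along the fingers, y is the line along which they close (so a half turn about z gives the same grasp; the last joint's range is limited). The gripper opens to 85 mm and grips with 20 to 120 N. Pads are 22 mm wide; open, the fingers measure 114 mm over their backs; the gripper's body (76 mm by 85 mm) begins 54 mm behind the grasp point. The pads swing forward as they close: fully open they stand 13 mm farther back than shut.
Start: joints at [-0.768, 0.04, 0.085, 0, -1.615, -0.334], TCP at [271.107, -535.252, 404.661] pointing down, gripper open.
Joint ranges: [-2.56, 2.56], [-1.29, 2.01], [-1.08, 1.49], [-3.29, 1.98], [-2.81, -0.18], [-2.99, 2.99]. Speed limits (rad/s): [2.57, 2.57, 3.01, 3.14, 3.14, 3.14].

### API

Orientations are given as a unit quaternion [w, x, y, z].
In Python, from workcell import reach, move_linear, goto_joints, grip, pause, ik, capture, PlanningError, hand_in, cut_out, spot_point, current_time_s, current_qpos, current_dq, current_joint_torque, current_tool_pos, current_tool_rot, current_contact_force, current_moment, current_finger_gap, current_grasp_force gives the robot as it stands. The module is installed in compiled form; this text tells all that it offers. Calls block until the motion is done:
- reach(position, orientation): joint-space move of the TCP to a pose.
- move_linear(position, ori=None, max_speed=150): straight line of the TCP; ori=None keeps the orientation; max_speed is the mean speed in mm/s.
- goto_joints(angles): joint-space move.
- grip(opening, f_grip=None): finger opening in mm; f_grip is the grip in N (None keeps the last); returns when the fingers have stopped.
- pause(seconds).
- ik(position, orientation): joint angles nearest the present ones, or None.
- capture(name): name is "side" or "top" or "wrist"; returns a dict with "color" (420x560x3 uint8, red, green, blue), "intrinsics" (3x3 intrinsics, pixels), "eye" and "attitude" of the camera in the world; the wrist camera has in their place "mount" (4x4, takes a point from camera to tool coordinates, whose origin is the TCP and whose axes are the flange's). Camera axes: x right, y down, z forward; pixel columns grow to the right and rows downward; lengths in mm; the calibration is good to about 2 mm. A picture is of the moment at which its call begins: read the wrist's pose just before it. There is no depth.
A pose or a line that the arm cannot do raises PlanningError and nothing moves.
- hand_in(): hands the job in; it is judged then, once.
Trained networks look in a picture, given as the dict that the camera call returned (one of the last four; its "shot" number tells which), for a name from the list of things; names that differ only in an ending like _2 or _b are one class to them, and where a whole thing is asked for, a point or a joint stands for the part that bears it (a point fixed in the world has none). Each returns a list of dicts, best first, with "confidence" (0 to 1); they miss things now and then, are a little off and sometimes report something else, mostly with a low value. They report only what shows in the picture. A call takes as long as a camera call. They do not tell look-alikes from the thing itself.
- cut_out(name, picture): "pixels" (420x560 bool, what is visible of it) and "xy" ([column, row] in pixels, amid what is visible of it).
- spot_point(name, picture): "xy" ([column, row] in pixels: a listed point, or the origin of a listed thing).
Readings, each from a call of its own:
- current_time_s(): time.
- current_qpos(): joint angles.
- current_dq(): joint speeds.
- current_joint_torque(): joint torques, N m.
- current_tool_pos(): TCP position.
- current_tool_rot(): TCP orientation.
- current_contact_force(): force on the tool from outside, world axes, zero at the start.
- current_moment(): the same for the moment, N m.
- current_finger_gap(): finger opening in mm.
- current_grasp_force(): force on a finger pad.
Only numpy, scipy, OpenCV 4.12 (cv2) and the standard library are available. Lean on these libraries where they do the work, as an engineer would, in place of code of your own. Each camera call takes 0.05 s, during which the arm holds its last target. There are 200 camera calls.

### The job

Take the sample tube that stands alone in the small foam rack and stand it upright in the pocket of the bench caliper gauge, between the open jaws, and let go. Then slide the gauge's jaw squarely and gently along its beam until the tube is held upright between both jaws, without skewing the jaw or squeezing hard, and leave it closed on the tube. Do not disturb the swab packs or the marker pen.

Things in the scene. Friction and masses are not known exactly. Their poses are not given: they have to be found in the camera images.
- tube_center (a point): centre, half-way up, of the sample tube that stands alone in the small white 16-hole foam rack: 98 mm tall, about 17 g, round body 17.8 mm across with a flat foot, screw cap 23.6 mm across on its top 17 mm. z points up along the tube to the cap. In the rack its foot stands 7 mm above the desk; the rack is fixed, 105 x 105 x 34 mm, its holes about 21 mm wide
- rack: the small white foam rack (fixed), origin at the centre of its underside
- gauge: bench caliper gauge, fixed to the desk: grey base 258 mm long (x from -140 to +118 mm), 60 mm wide, top 16 mm above the desk. Origin on the desk under the beam's centre line; x runs along the beam from the sliding jaw to the other jaw (the anvil), z up
- loading_point (a point): where the tube's foot is to be set: on the floor of the pocket, gauge x = 30 mm, y = 0, 4 mm above the desk, clear of both open jaws; axes as the gauge's. The pocket is sunk in the base between the jaws, gauge x from 14 to 84 mm, 21.6 mm wide across the beam, floor 4 mm above the desk; a tube standing in it can slide along x
- jaw_face (a point): centre of the sliding jaw's flat steel face (30 mm wide, 18 to 66 mm above the desk), 42 mm above the desk; its x axis is square to the face, towards the anvil
- thumb_plate (a point): centre of the rear face of the black thumb plate by which the sliding jaw is moved: upright, 12 mm thick along the beam, 40 mm wide, 28 to 64 mm above the desk, 85 mm behind the jaw face; this point is 46 mm above the desk. Behind it (gauge -x) lies only the low base. Push it from behind or pinch it from above
- carriage (a joint): travel of the sliding jaw in m: 0 fully open (jaw face at gauge x = -50 mm), grows as the jaw moves towards the anvil, up to 0.12. Sliding friction about 3 N; it stays where it is left
- jaw (a joint): skew of the sliding jaw on its beam in rad, about the vertical axis 72 mm behind the jaw face (near the thumb plate); 0 when square, sprung back by 0.25 N m per rad. Pushing more than a few mm off the beam's centre line, or with a tool face not square to the beam, skews it. Over 0.06 rad (3 degrees), or over 10 N between jaw and tube, is too much
- swab_a: flat swab pack on the desk, 24 x 178 x 4 mm, bystander
- swab_b: another flat swab pack, 24 x 178 x 4 mm, bystander
- marker: marker pen lying on the desk, 135 mm long, 16 mm thick, bystander
- anvil_nominal (a point): point fixed to the gauge (x = 62 mm, y = 0, 42 mm above the desk): middle setting of the anvil's face. The anvil is a steel plate 30 mm wide, 18 to 66 mm above the desk, facing the sliding jaw. It is clamped up to 14 mm either way along x of this point, differently each time and not reported: find it by feel. A stiff spring backs it (6 N per mm, 5 mm travel)
Not all that is in view belongs to the job. Leave any green look-alike of the part that bears tube_center alone.

How it is judged:
By the outcome, as a careful person would: the job done as asked, in the order asked, and still so for the second after the job is handed in, with the robot touching nothing.
It also fails if it takes over 72 s, if anything falls off the work surface, if the arm or the gripper's body presses on something with over 40 N, if the wrist force passes 120 N, or if a joint passes its speed limit or range.

## Working session

There is one attempt and no reset: what is moved stays moved. The work goes in short steps, each a Python script; the robot and the scene stay as the last script left them, time stands still between calls to the robot, and variables do not carry over. Pictures are saved under pics/ and viewed, at most 10 in all, crops included, and the job is handed in when it is done.

```bash
mkdir -p pics; cat > h.py <<'E'
import numpy as np, cv2
from workcell import *
from scipy.spatial.transform import Rotation as R
def rot(q): return R.from_quat([q[1],q[2],q[3],q[0]]).as_matrix()
def cam(p,pose=None):
    K=np.array(p["intrinsics"])
    if "mount" in p:
        M=np.array(p["mount"]); t,q=pose
        Rt=rot(q); return K,Rt@M[:3,:3],Rt@M[:3,3]+np.array(t)
    A=np.array(p["attitude"],float)
    A=rot(A) if A.size==4 else A.reshape(3,3)
    return K,A,np.array(p["eye"],float)
def onz(c,xy,z):
    K,A,e=c; d=A@np.linalg.inv(K)@np.array([xy[0],xy[1],1.]); return e+d*(z-e[2])/d[2]
def proj(c,P):
    K,A,e=c; v=K@(A.T@(np.array(P,float)-e)); return v[:2]/v[2]
def shot(n):
    pose=(current_tool_pos(),current_tool_rot()); p=capture(n); return p,cam(p,pose)
def down(yaw): # tool y axis direction: yaw=angle of tool x in world
    m=R.from_euler('z',yaw)*R.from_euler('x',np.pi); q=m.as_quat(); return [q[3],q[0],q[1],q[2]]
E
python3 - <<'E'
from h import *
print(current_tool_rot(),current_time_s())
Z=dict(tube_center=56,rack=0,gauge=0,loading_point=4,jaw_face=42,thumb_plate=46,anvil_nominal=42)
for n in("top","side"):
    p,c=shot(n); print(n,p.get("attitude"),c[2])
    cv2.imwrite(f"pics/{n}.png",p["color"][:,:,::-1])
    for k,z in Z.items():
        for r in spot_point(k,p)[:3]:
            print(k,round(r["confidence"],2),np.round(r["xy"]),np.round(onz(c,r["xy"],z),1))
    for k in("swab_a","marker"):
        for r in cut_out(k,p)[:3]: print(k,round(r["confidence"],2),np.round(onz(c,r["xy"],4),0))
E
```

```text
[-2.85343780e-04 -2.32271240e-01  9.72650629e-01  8.62503527e-04] 0.0
top [ 0.04009314 -0.69783312  0.71300248 -0.05521727] [392.27157487  44.57691607 928.05047021]
tube_center 0.75 [172. 217.] [504.5 224.6  56. ]
tube_center 0.61 [225. 244.] [454.5 128.6  56. ]
tube_center 0.45 [224. 297.] [360.  130.9  56. ]
rack 0.66 [169. 218.] [510.7 240.9   0. ]
gauge 0.93 [331. 203.] [533.4 -71.3   0. ]
loading_point 0.84 [315. 202.] [535.8 -40.5   4. ]
jaw_face 0.7 [361. 200.] [ 532.1 -122.4   42. ]
jaw_face 0.64 [302. 197.] [539.1 -13.2  42. ]
thumb_plate 0.97 [407. 199.] [ 530.4 -206.4   46. ]
anvil_nominal 0.75 [306. 198.] [537.3 -19.8  42. ]
swab_a 0.94 [662. -60.   4.]
swab_a 0.72 [656. 170.   4.]
marker 0.75 [360. 137.   4.]
side [ 0.08066087 -0.12362966  0.86545496 -0.47874548] [255.32311769 808.97353186 602.38615701]
tube_center 0.83 [250. 275.] [510.7 231.9  56. ]
tube_center 0.81 [289. 250.] [460.  138.2  56. ]
rack 0.96 [246. 297.] [521.  235.4   0. ]
gauge 0.58 [283. 211.] [541.2 -86.1   0. ]
loading_point 0.95 [278. 220.] [540.7 -38.9   4. ]
jaw_face 0.64 [286. 194.] [ 538.7 -103.7   42. ]
jaw_face 0.49 [246. 295.] [503.3 271.3  42. ]
thumb_plate 0.93 [295. 177.] [ 538.4 -190.3   46. ]
thumb_plate 0.38 [278. 220.] [519.6  20.8  46. ]
anvil_nominal 0.55 [277. 214.] [532.9  -9.1  42. ]
swab_a 0.59 [647. 180.   4.]
marker 0.58 [355. 140.   4.]
marker 0.15 [536. -79.   4.]
```

View pics/top.png

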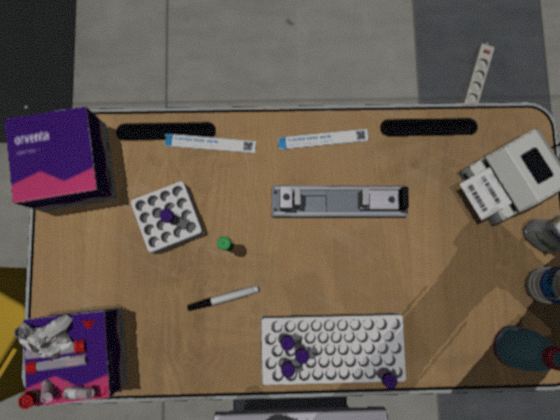

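View pics/side.png

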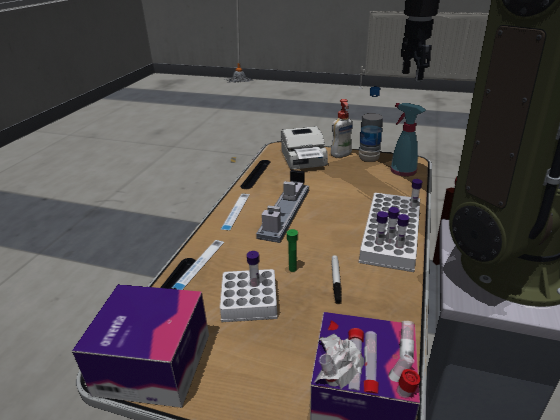

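The top picture shows the purple-capped tube in the small rack at about (168,215). The green look-alike is at (224,243), and the gauge spans (272–408, 203) with its thumb plate at the right end. The side view agrees. Next I'll take a close look with the wrist camera.

```bash
cat > look.py <<'E'
from h import *
import sys
def look(names,tag):
    p,c=shot("wrist"); cv2.imwrite(f"pics/{tag}.png",p["color"][:,:,::-1]); 
    print(tag,"eye",np.round(c[2]),"axis",np.round(c[1][:,2],2),current_time_s())
    for k,z in names.items():
        for r in spot_point(k,p)[:2]: print(k,round(r["confidence"],2),np.round(r["xy"]),np.round(onz(c,r["xy"],z),1))
    return p,c
E
python3 - <<'E'
from look import *
q=down(np.radians(-92))
reach([480,-100,400],q)
G=dict(gauge=0,loading_point=4,jaw_face=42,thumb_plate=46,anvil_nominal=42)
p,c=look(G,"g1"); print(np.round(p["mount"],2).tolist())
for r in cut_out("gauge",p)[:1]:
    cn=max(cv2.findContours(r["pixels"].astype(np.uint8),0,1)[0],key=cv2.contourArea)
    b=cv2.boxPoints(cv2.minAreaRect(cn)); print("box",[np.round(onz(c,x,16)[:2],1).tolist() for x in b])
reach([480,200,400],q)
p,c=look(dict(tube_center=56,rack=0),"t1")
for r in cut_out("tube_center",p)[:2]: print(r["confidence"],r["xy"])
E
```

```text
g1 eye [ 477. -170.  370.] axis [ 0.01  0.27 -0.96] 2.8083
gauge 0.94 [224. 205.] [535.3 -73.4   0. ]
loading_point 0.83 [222. 234.] [539.7 -43.8   4. ]
jaw_face 0.58 [211. 170.] [ 537.9 -116.9   42. ]
jaw_face 0.27 [225. 206.] [527.8 -83.3  42. ]
thumb_plate 0.58 [209.  63.] [ 531.9 -205.7   46. ]
anvil_nominal 0.68 [217. 281.] [541.   -8.3  42. ]
[[0.0, -0.96, -0.27, 69.38], [1.0, 0.0, 0.0, 0.71], [0.0, -0.27, 0.96, 30.14], [0.0, 0.0, 0.0, 1.0]]
box [[565.4, -213.8], [503.5, -214.5], [504.8, 58.1], [580.6, 59.8]]
t1 eye [477. 130. 370.] axis [ 0.01  0.27 -0.96] 4.3083
tube_center 0.93 [250. 218.] [505.  225.1  56. ]
rack 0.68 [245. 215.] [515.  237.9   0. ]
0.92 [248.1, 226.9]
0.87 [309.9, 101.6]
```

```bash
python3 -c "
import cv2,numpy as np
a=cv2.imread('pics/g1.png');b=cv2.imread('pics/t1.png')
cv2.imwrite('pics/c1.png',np.hstack([cv2.resize(a[0:420,120:320],None,fx=1.42,fy=1.42),cv2.resize(b[60:360,140:390],None,fx=2,fy=2)[:596]]))"
```

```text
(no output)
```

View pics/g1.png

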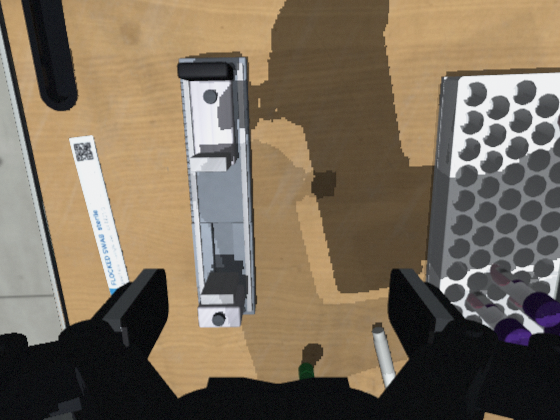

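View pics/t1.png

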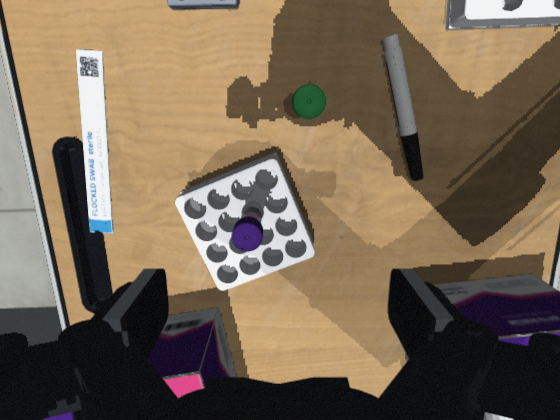

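The wrist views show the gauge at columns 180–255, rows 58–325, with the thumb plate at (206,70) and the anvil block at (220,300). The purple cap is at (247,232) and the rack is centred near (245,222).

```bash
python3 - <<'E'
from look import *
# reposition for closer centred views of gauge: camera eye ~ +70 along tool x(-y)
q=down(np.radians(-92))
p,c=look({},"t2")
hsv=cv2.cvtColor(p["color"],cv2.COLOR_RGB2HSV)
m=cv2.inRange(hsv,(120,80,20),(150,255,255)); m[:180]=0;m[270:]=0;m[:,:215]=0;m[:,285:]=0
n,_,st,ce=cv2.connectedComponentsWithStats(m); i=1+np.argmax(st[1:,4]); print(st[i],ce[i])
print("cap",onz(c,ce[i],102))
# tube approach look
reach([508,215,330],q)
p,c=look(dict(tube_center=56),"t3")
hsv=cv2.cvtColor(p["color"],cv2.COLOR_RGB2HSV)
m=cv2.inRange(hsv,(120,80,20),(150,255,255))
n,_,st,ce=cv2.connectedComponentsWithStats(m)
for i in np.argsort(-st[1:,4])[:3]+1: print(st[i],ce[i],onz(c,ce[i],102))
cv2.imwrite("pics/t3m.png",np.hstack([cv2.imread("pics/t3.png")[:, 100:460],cv2.imread("pics/g1.png")[:,130:300]]))
E
```

```text
t2 eye [477. 130. 370.] axis [ 0.01  0.27 -0.96] 4.5083
[232 217  31  35 850] [247.31058824 234.15176471]
cap [503.76607624 223.35444156 102.        ]
t3 eye [505. 145. 300.] axis [ 0.01  0.27 -0.96] 4.9667
tube_center 0.86 [281. 226.] [505.1 225.   56. ]
tube_center 0.65 [354.  76.] [457.  128.8  56. ]
[ 264  225   41   47 1529] [283.78940484 248.64748201] [504.04239649 223.21946247 102.        ]
[ 158  356   72   42 1252] [195.88738019 377.14217252] [562.21578522 308.10177921 102.        ]
[496 333  34  14 284] [513.63732394 338.88028169] [365.076847   287.23170718 102.        ]
```

View pics/t3m.png

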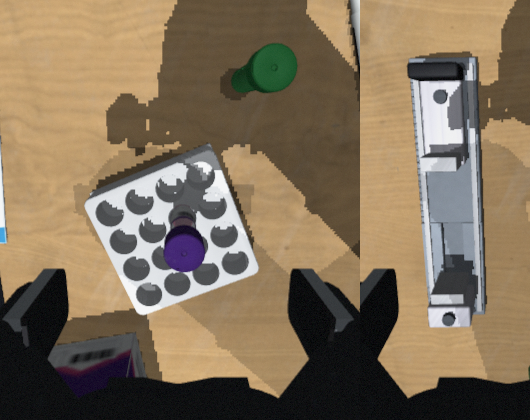

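The close view puts the tube's cap top at about (285,255), which gives world (504.5, 225). Now a clean close look at the gauge pocket before grasping.

```bash
python3 - <<'E'
from look import *
q=down(np.radians(-92))
reach([540,-20,330],q)
p,c=look(dict(gauge=0,loading_point=4,jaw_face=42,thumb_plate=46,anvil_nominal=42),"g2")
np.savez("g2.npz",K=c[0],A=c[1],e=c[2])
im=cv2.imread("pics/g2.png"); cv2.imwrite("pics/g2c.png",cv2.resize(im[0:300,180:380],None,fx=2,fy=2,interpolation=cv2.INTER_CUBIC))
E
```

```text
g2 eye [537. -89. 300.] axis [ 0.01  0.27 -0.96] 6.0083
gauge 0.97 [278. 124.] [537.3 -74.    0. ]
loading_point 0.59 [277. 162.] [539.3 -44.7   4. ]
jaw_face 0.96 [277.  55.] [ 536.9 -120.2   42. ]
jaw_face 0.68 [276. 125.] [539.  -75.8  42. ]
anvil_nominal 0.67 [280. 217.] [538.3 -10.7  42. ]
```

View pics/g2c.png

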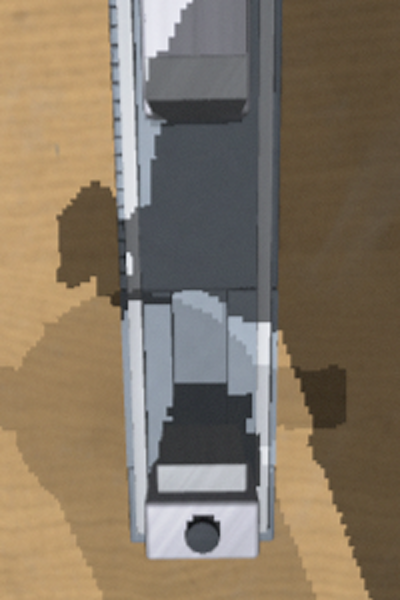

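The crop shows the pocket between crop columns 173 and 227, starting at row 291. The sliding jaw's lower edge is at row 123 (columns 148–248), and the anvil block is at rows 465–555.

```bash
python3 - <<'E'
from h import *
d=np.load("g2.npz"); c=(d["K"],d["A"],d["e"])
def f(n,cx,cy,z): print(n,np.round(onz(c,(180+cx/2,cy/2),z)[:2],1))
for z in(4,16):
    for P in((173,300),(227,300),(173,383),(227,383),(200,291)): f(f"pocket z{z}",*P,z)
f("jawbotL",148,120,18);f("jawbotR",248,122,18);f("jawtopL",147,55,66);f("jawtopR",248,55,66)
f("baseL",112,100,16);f("baseR",281,100,16);f("baseL",131,540,16);f("baseR",273,540,16)
f("anvblkL",157,465,66);f("anvblkR",247,465,66);f("anvbackL",147,555,66);f("anvbackR",257,555,66)
for z in(4,42,46):pass
E
```

```text
pocket z4 [547.3 -54.8]
pocket z4 [525.9 -54.1]
pocket z4 [548.8 -21.1]
pocket z4 [526.7 -20.4]
pocket z4 [536.5 -58. ]
pocket z16 [546.9 -56.2]
pocket z16 [526.4 -55.5]
pocket z16 [548.3 -23.8]
pocket z16 [527.1 -23.1]
pocket z16 [536.5 -59.2]
jawbotL [ 553.1 -120.1]
jawbotR [ 517.6 -118.3]
jawtopL [ 549.7 -132.3]
jawtopR [ 520.6 -131.3]
baseL [ 565.6 -127.4]
baseR [ 505.7 -125.4]
baseL [568.6  42.6]
baseR [509.4  44.6]
anvblkL [552.8  -7.4]
anvblkR [522.8  -6.4]
anvbackL [557.8  25.4]
anvbackR [519.8  26.6]
```

```bash
python3 - <<'E'
from look import *
q=down(np.radians(-91.15))
grip(60)
reach([504.5,225,310],q); move_linear([504.5,225,222],max_speed=120)
grip(0,25); print("gap",current_finger_gap(),current_grasp_force())
move_linear([504.5,225,340],max_speed=150); print("gap",current_finger_gap(),current_time_s())
reach([537.2,-44,340],q); move_linear([537.2,-44,250],max_speed=150)
print(current_time_s(),current_tool_pos(),current_contact_force())
p,c=look({},"h1"); s,cs=shot("side")
a=cv2.imread("pics/h1.png"); b=np.ascontiguousarray(s["color"][:,:,::-1])[150:290,200:360]
cv2.imwrite("pics/h1c.png",np.hstack([a[0:420,100:460],cv2.resize(b,(436,420))]))
E
```

```text
gap 19.16589271441587 24.28409367799759
gap 19.224511958703285 9.875
11.675 [537.60994933 -43.63096435 251.13640545] [ 0.13600734 -0.06270256  0.56660161]
h1 eye [ 536. -113.  221.] axis [ 0.01  0.27 -0.96] 11.725
```

View pics/h1c.png

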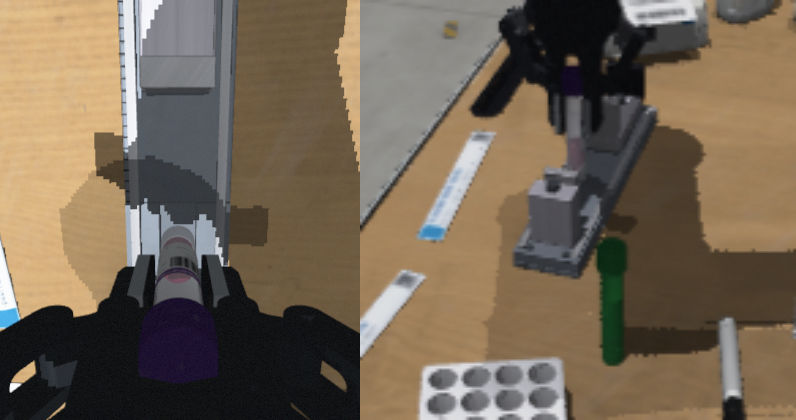

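The tube is held upright above the pocket, foot at about (178,235) in the crop, centred between the pocket walls. I'll lower it with force monitoring.

```bash
python3 - <<'E'
from look import *
q=down(np.radians(-91.15))
x0,y0=537.2,-44
z=235; move_linear([x0,y0,z],q,60)
f0=np.array(current_contact_force()); t0=np.array(current_tool_pos())
while z>214:
    z-=1; move_linear([x0,y0,z],max_speed=20)
    f=np.array(current_contact_force())-f0
    if z%3==0 or f[2]>2: print(z,np.round(current_tool_pos(),1),np.round(f,2))
    if f[2]>2: break
p,c=look({},"i1"); print(current_time_s(),current_finger_gap())
E
```

```text
234 [537.3 -44.  234.2] [-0.65  0.06 -1.2 ]
231 [537.2 -44.  230.9] [ 0.67 -0.05  0.31]
228 [537.2 -44.  227.9] [-0.58  0.64  0.15]
225 [537.2 -44.  224.9] [ 0.14 -0.09  0.01]
222 [537.2 -44.  221.9] [0.55 0.13 0.28]
220 [537.4 -44.  220.6] [0.03 0.18 2.92]
i1 eye [ 535. -113.  190.] axis [ 0.01  0.27 -0.96] 15.975
15.975 18.91183551268575
```

```bash
python3 - <<'E'
from look import *
grip(26); grip(60)
move_linear([537.2,-44,350],max_speed=150)
p,c=look(dict(tube_center=53),"r1")
s,cs=shot("side")
print([ (r["confidence"],r["xy"],proj(cs,[537.2,-44,53])) for r in spot_point("tube_center",s)])
a=cv2.imread("pics/r1.png"); b=np.ascontiguousarray(s["color"][:,:,::-1])[150:290,220:360]
cv2.imwrite("pics/r1c.png",np.hstack([a[0:420,100:460],cv2.resize(b,(420,420),interpolation=cv2.INTER_CUBIC)]))
print(current_time_s())
E
```

```text
r1 eye [ 535. -113.  318.] axis [ 0.    0.27 -0.96] 17.7083
tube_center 0.66 [275. 202.] [537.4 -44.9  53. ]
[(0.77, [274.3, 203.2], array([279.42331413, 202.11457396])), (0.68, [290.0, 249.1], array([279.42331413, 202.11457396]))]
17.8583
```

View pics/r1c.png

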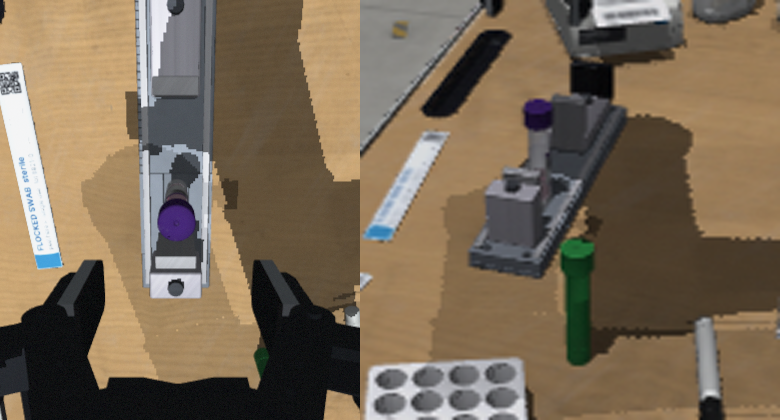

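The tube stands upright in the pocket between the open jaws, with its cap at (177,218) in the crop. Next I'll push the thumb plate from behind with the two finger sides set apart across the beam, which keeps the jaw square.

```bash
cat > push.py <<'E'
from look import *
q=down(np.radians(-91.15)); d=np.array([0.02,1,0])
O=np.array([536.6,-73.7,0])
def P(s,z=205): p=O+d*s; return [p[0],p[1],z]   # s = gauge x of gripper axis
def F(f0):
    v=[]
    for _ in range(3): v.append(-(np.array(current_contact_force())-f0)@d); pause(0.01)
    return float(np.median(v))
E
python3 - <<'E'
from push import *
reach(P(-158,300),q); grip(18); move_linear(P(-158),q,100); pause(.2)
f0=np.array(current_contact_force()); np.save("f0.npy",f0)
s=-158
while s<-125:
    s+=1; move_linear(P(s),max_speed=20); f=F(f0)
    if f>1.8: break
print("contact s",s,f,np.round(current_tool_pos(),1),np.round(current_moment(),2),current_time_s(),current_finger_gap())
for k in range(3):
    s+=5; move_linear(P(s),max_speed=20); print(s,F(f0),np.round(np.array(current_contact_force())-f0,2))
p,c=look(dict(jaw_face=42,thumb_plate=46),"p1"); open("s.txt","w").write(str(s))
t=capture("top"); cv2.imwrite("pics/p1c.png",np.hstack([cv2.imread("pics/p1.png")[:,100:460],cv2.resize(t["color"][170:240,250:420,::-1],(425,175)).repeat(1,0) if 0 else cv2.copyMakeBorder(cv2.resize(np.ascontiguousarray(t["color"][170:240,250:420,::-1]),(425,175)),0,245,0,0,0)]))
print(current_time_s())
E
```

```text
contact s -140 3.8456303880567684 [ 533.8 -213.9  205.1] [-0.98 -0.06  0.05] 25.3833 17.938955623827702
-135 1.3387326847276726 [ 0.04 -2.36  1.69]
-130 1.5047688052111179 [ 0.39 -1.09 -0.12]
-125 1.0844258987172797 [ 0.61 -1.03 -0.6 ]
p1 eye [ 532. -268.  175.] axis [ 0.01  0.27 -0.96] 26.7083
thumb_plate 0.61 [274. 318.] [ 535.1 -187.3   46. ]
26.8583
```

View pics/p1c.png

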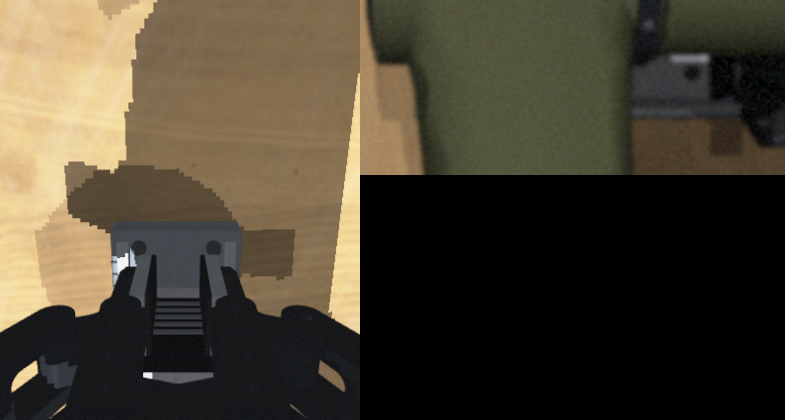

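The fingers sit squarely on both sides of the ribbed thumb plate (columns 150–210). I'll continue, with finer steps before the squeeze.

```bash
python3 - <<'E'
from push import *
f0=np.load("f0.npy"); s=float(open("s.txt").read())
for t in(-105,-90,-80,-72,-66,-63):
    s=t; move_linear(P(s),max_speed=25); f=F(f0); print(s,round(f,2),np.round(current_moment(),2)[[0,2]])
    if f>5: break
L=[]
while s<-26 and current_time_s()<58:
    s+=0.5; move_linear(P(s),max_speed=8); f=F(f0); L.append(round(f,1))
    if f>4.5:
        pause(.1); f=F(f0)
        if f>4: break
print(L); print(s,f,np.round(current_tool_pos(),2),np.round(current_moment(),2),current_time_s()); open("s.txt","w").write(str(s))
E
```

```text
-105 0.03 [-0.02 -0.03]
-90 0.49 [ 0.   -0.06]
-80 0.84 [-0.05  0.01]
-72 1.24 [-0.26 -0.03]
-66 1.16 [-0.33  0.  ]
-63 1.99 [-0.43 -0.07]
[3.1, 3.0, 3.3, 3.1, 3.4, 3.3, 3.0, 3.2, 3.0, 3.2, 2.8, 2.8, 3.3, 3.0, 2.8, 3.5, 3.1, 3.8, 3.4, 3.5, 2.9, 3.1, 3.4, 3.5, 4.0, 3.8, 3.2, 3.1, 3.3, 3.1, 4.0, 3.0, 4.3, 5.4]
-46.0 5.380889018530821 [ 535.66 -119.9   205.03] [-1.56 -0.52  0.02] 39.8583
```

```bash
python3 - <<'E'
from push import *
f0=np.load("f0.npy"); s=float(open("s.txt").read())
s+=0.25; move_linear(P(s),max_speed=5); print(F(f0)); 
move_linear(P(s-25),max_speed=60); move_linear(P(s-25,330),max_speed=150)
p,c=look(dict(tube_center=53,jaw_face=42,thumb_plate=46),"f1")
reach([480,-230,400],q)
sd,cs=shot("side")
b=np.ascontiguousarray(sd["color"][:,:,::-1])[150:260,230:340]
cv2.imwrite("pics/f1c.png",np.hstack([cv2.imread("pics/f1.png")[:,100:460],cv2.resize(b,(420,420),interpolation=cv2.INTER_CUBIC)]))
print(current_time_s())
E
```

```text
6.312316721748191
f1 eye [ 533. -214.  298.] axis [ 0.    0.27 -0.96] 41.7333
tube_center 0.59 [274. 371.] [538.9 -14.   53. ]
jaw_face 0.79 [276. 351.] [537.8 -23.7  42. ]
thumb_plate 0.87 [276. 250.] [ 535.4 -112.1   46. ]
42.4917
```

View pics/f1c.png

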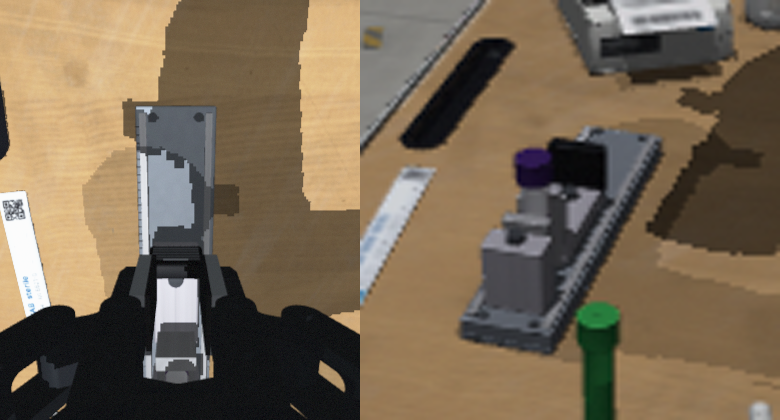

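The tube is upright between the jaws (cap at crop (533,165)), with the jaw closed and square and the arm clear. The push force rose from a 3 N sliding level to 6.3 N, so it is a gentle squeeze against the anvil.

```bash
python3 -c "
from workcell import *
print(hand_in())"
```

```text
the job is handed in; nothing more can be done
None
```

The job is handed in: the tube stands upright in the gauge pocket, held between both jaws with a squeeze of roughly 3 N. The jaw looked square, the arm was clear at about 42 s, and the swab packs and marker were not touched. The judging result was not reported back.

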